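# Sweep scrap parts from under the microscope

## Task

Clear the five scrap parts from under the microscope: take the sweeper from its grey rest, sweep the parts sideways off the stage into the red tray beside it, and then stand the sweeper back in its rest. Touch the parts only with the sweeper, do not bump the microscope head, and leave the jar, bottle, spool, screwdriver and multimeter where they are.

Things in the scene. Friction and masses are not known exactly. Their poses are not given: they have to be found in the camera images.
- scope: Stereo microscope. White stage block 240 (x) x 200 (y) x 40 high; origin at the centre of its underside, so its top is 40 above the origin; x points from the near edge to the pillar, z up. Steel pillar of radius 14 at x = 98. The scrap parts lie on its top within about 60 of the centre.
- head: The microscope head, fixed to the stage; same origin and axes as scope. A ring light of radius 38 hangs over x = 0, y = 0 with its underside 150 above the origin (110 over the stage top); above it a white body from z = 215 to 280 reaching from x = -55 to 50 and 62 wide; a level focus shaft of radius 14, 100 long, at x = 70, z = 235; eyepieces above, up to about 360, on the pillar side.
- scrap_tray: Red open tray, 180 (x) x 110 (y) x 28 high, walls 3 thick, fixed 2 off one side edge (left or right, it varies) of the stage and parallel to it; its rim is 12 below the stage top. Origin at the centre of its underside, inner floor about 3 above.
- stock_tray: Blue tray of the same size on the other side of the stage, holding good parts that lie below its rim. Not for scrap.
- rest: Grey cradle for the sweeper, an open shallow box 136 (x) x 42 (y) x 16 high, walls 5 thick (inside 126 x 32), inner floor 5 above the origin at the centre of its underside; x along its length.
- sweeper: Sweeper, 130 g. Black rubber foot 110 (x) x 18 (y) x 30 high, standing in the rest; origin at the centre of its underside, z up. Its flat orange handle, 14 thick (y) and 24 wide, rises from (-10, 0, 33) for 130, leaning 35 degrees from vertical towards -x, to (-85, 0, 139), so that with the foot flat it slopes clear of the microscope head.
- sweeper_grip (a point): A good grip point on the sweeper handle, 20 short of its end, at (-73, 0, 123) in the sweeper frame; same axes as the sweeper. Grip across the 14 thickness (y), best with the fingers pointing down along the handle.
- relay: Loose scrap part: blue relay block 22 x 16 x 16 high, box-shaped; origin at its centre.
- terminal: Loose scrap part: green screw-terminal block 22 x 14 x 14 high, box-shaped; origin at its centre.
- inductor: Loose scrap part: dark grey power inductor (copper-coloured disc on top) 18 x 18 x 14 high, box-shaped; origin at its centre.
- shield: Loose scrap part: bright steel shield can 24 x 18 x 12 high, box-shaped; origin at its centre.
- connector: Loose scrap part: yellow connector block 20 x 16 x 14 high, box-shaped; origin at its centre.
- flux_jar: Small jar with red cap, radius 13, 36 high, standing on the far end of the stage beside the pillar; origin at the centre of its underside. To be left alone.
- spirit_bottle: Amber bottle, radius 24, 110 high, on the right of the table; origin under its centre. To be left alone.
- solder_spool: White solder spool, radius 28, 40 high, far right; origin under its centre. To be left alone.
- screwdriver: Screwdriver about 160 long, lying between robot and stage; origin near its middle. To be left alone.
- multimeter: Black-faced yellow multimeter 170 x 85 x 42 lying far left; origin under its centre. To be left alone.

How it is judged:
By the outcome, as a careful person would: the job done as asked, in the order asked, and still so for the second after the job is handed in, with the robot touching nothing.
It also fails if it takes over 43 s, if anything falls off the work surface, if the arm or the gripper's body presses on something with over 40 N, if the wrist force passes 120 N, or if a joint passes its speed limit or range.

## Robot

A 6-joint arm with a two-finger parallel gripper is mounted at the origin on the work surface. World frame = base frame: x ahead of the robot, y to its left, z up, the work surface at z = 0. Lengths are in mm, angles in rad, forces in N, time in s.
With the tool pointing down it reaches from about 250 to 775 mm from the base axis. Payload 4 kg.
Tool frame: the origin (TCP) lies between the finger pads; the fingertips stand r.tip_extent ahead of it and the grasp point (between the pads) lies 8 mm behind it (r.tip_extent is the distance from the TCP to the fingertips, in mm); z points along the fingers, y is the direction in which the jaws open and shut (so a half turn about z gives the same grasp; the last joint's range is limited). The gripper opens to 85 mm and grips with 20 to 120 N. Pads are 22 mm wide; open, the fingers measure 114 mm over their backs; the gripper's body (76 mm by 85 mm) begins 54 mm behind the grasp point. The pads swing forward as they close: fully open they stand 13 mm farther back than shut.
Start: joints at [-1.313, 0.087, 1.371, -0, 1.684, -0.103], TCP at [194.16, -514.605, 242.341] pointing down, gripper open.
Joint ranges: [-3.1, 3.1], [-0.76, 2.03], [0.27, 2.55], [-1.08, 4.22], [0.17, 2.65], [-2.57, 2.57]. Speed limits (rad/s): [2.79, 2.79, 3.14, 3.14, 3.14, 3.14].

## Interface

Orientations are given as a unit quaternion [x, y, z, w].
In Python, from plant import r, eyes, order, models gives the robot as it stands. The module is installed in compiled form; this text tells all that it offers.
- The arm moves only by the tool servo_tool, never from a script. Its argument "moves" is a list of rows, each a list of 3 entries, a list of its own where there are three numbers: the shift along the tool's x, y, z in m, then the turn, a rotation vector about the tool's x, y, z in degrees, then the closure, from 0 (fully open) to 1 (shut). In form: [[[x, y, z], [wx, wy, wz], hand], ...]. A call has 1 to 5 rows; each row shifts and turns the pose as measured when the row begins, along the tool's axes as they then stand; what a row does not reach is not made up. A row lasts 1/8 s, in which the tool goes at most 62.5 mm and 10.7 degrees, less where a joint would pass 70% of its speed; a pose out of reach is approached as far as the arm can. A call is refused whole if a number of a shift passes 0.0625 or a number of a turn 10.7, either way. A call with a gripper value outside its range is refused whole. The fingers move at their own pace and stop on an object; the grip force is fixed at half the most. Time passes only in rows, so rows that do not move let the fingers close. It gives the time, the measured TCP pose, the force and the opening at its end, in the units of the state.
- r.get_obs(): the state, without advancing time (a new reading comes with each control period).
- eyes.read_camera(name): name is "scene" or "top" or "wrist"; returns a dict with "image" (400x640x3 uint8, red, green, blue), "depth" (400x640 float32, mm along the optical axis (not along the pixel's ray), 0 where there is no reading), "mtx" (3x3 intrinsics, pixels), "D" ([k1, k2, p1, p2, k3] as OpenCV has them; the pictures are not rectified), "R" (3x3) and "t" (3): a world point X has camera coordinates R X + t. Camera axes: x right, y down, z forward; pixel columns grow to the right and rows downward; lengths in mm; the calibration is good to about 2 mm. A picture is of the moment at which its call begins.
- order.close_job(): hands the job in, once; it reports no verdict.
Trained networks look in the newest picture that a camera, given by its name, has taken for a name from the list of things; names that differ only in an ending like _2 or _b are one class to them, and where a whole thing is asked for, a point or a joint stands for the part that bears it (a point fixed in the world has none). Each returns a list of dicts, best first, with "confidence" (0 to 1); they miss things now and then, are a little off and sometimes report something else, mostly with a low value. They report only what shows in the picture. A call takes as long as a camera call.
- models.trace(camera, name): "region" (400x640 bool, what is visible of it) and "box" ([centre column, centre row, width, height] in pixels, round what is visible of it).
The state is a dict: "clock": time; "joint_pos": joint angles; "joint_velocities": joint speeds; "effort": joint torques, N m; "tcp_pos": TCP position; "orientation": TCP orientation; "ft_force": force on the tool from outside, world axes, zero at the start; "moment": the same for the moment, N m; "width": finger opening in mm.
Only numpy, scipy, OpenCV 4.12 (cv2) and the standard library are available. Lean on these libraries where they do the work, as an engineer would, in place of code of your own. Each camera call takes 0.05 s, during which the arm holds its last target. There are 200 camera calls.

## Working session

There is one attempt and no reset: what is moved stays moved. The work goes in short steps, Python scripts to look and compute and a tool call to move; the robot and the scene stay as the last step left them, time stands still between calls to the robot, and variables do not carry over. Pictures are saved under pics/ and viewed, about 8 in all and at most 12, crops included, and the job is handed in when it is done.

Besides the shell and the picture viewer there is one more tool, called after "Emit:" by a JSON object that holds its "method" and its "body", one argument or row to a line. servo_tool: Moves the arm, as the interface text tells. Its arguments: {"type":"object","properties":{"moves":{"type":"array"}},"required":["moves"]}

```bash
mkdir -p pics
cat > h.py <<'E'
import numpy as np, cv2
from plant import r, eyes, order, models
from scipy.spatial.transform import Rotation as Rn
def cam(n):
    return eyes.read_camera(n)
def cloud(c, mask=None):
    d=c["depth"]; m=d>0
    if mask is not None: m&=mask
    v,u=np.nonzero(m)
    p=cv2.undistortPoints(np.c_[u,v].astype(np.float64).reshape(-1,1,2),c["mtx"],np.array(c["D"],float)).reshape(-1,2)
    z=d[v,u].astype(float)
    P=np.c_[p*z[:,None],z]
    return (P-np.array(c["t"]))@np.array(c["R"]), u, v
def save(c,n): cv2.imwrite("pics/"+n,c["image"][:,:,::-1])
E
python3 - <<'E'
from h import *
o=r.get_obs(); print(o["clock"],o["tcp_pos"],o["orientation"],o["width"],r.tip_extent)
names="scope head scrap_tray stock_tray rest sweeper relay terminal inductor shield connector flux_jar spirit_bottle screwdriver".split()
for n in ["top","scene"]:
    c=cam(n); save(c,n+"0.png"); print(n,"campos",(-np.array(c["R"]).T@c["t"]).round())
    for k in names:
        t=models.trace(n,k)
        if t:
            b=t[0]; P,u,v=cloud(c,b["region"])
            print(k,round(b["confidence"],2),np.round(b["box"]),"n",len(P), "med",np.median(P,0).round() if len(P) else "", "p3",np.percentile(P,3,0).round() if len(P) else "","p97",np.percentile(P,97,0).round() if len(P) else "")
        else: print(k,None)
a=cv2.imread("pics/top0.png");b=cv2.imread("pics/scene0.png")
E
```

```text
0.0 [ 194.0279182  -514.12485092  241.12990371] [ 9.83771948e-01  1.79419986e-01 -8.02261452e-05 -1.10285959e-03] 85.59799230145143 11.0
top campos [ 372.    0. 1345.]
scope 0.61 [348. 162.  82. 128.] n 6872 med [650. -42.  42.] p3 [ 538. -142.   33.] p97 [752.  45. 356.]
head 0.66 [346. 142.  47.  86.] n 2680 med [684. -45. 294.] p3 [599. -82. 232.] p97 [746.   5. 360.]
scrap_tray 0.74 [348. 162.  81. 128.] n 6721 med [650. -43.  42.] p3 [ 539. -141.   34.] p97 [750.  45. 356.]
stock_tray 0.62 [297. 187.  46.  70.] n 2357 med [630. 108.   4.] p3 [542.  55.  -3.] p97 [717. 163.  28.]
rest 0.56 [202. 254.  44.  32.] n 224 med [437. 349.   9.] p3 [400. 311.  -1.] p97 [480. 434.  19.]
sweeper 0.77 [198. 257.  32.  29.] n 310 med [428. 356.  44.] p3 [392. 301.  27.] p97 [464. 415. 147.]
relay None
terminal None
inductor 0.61 [335. 193.   3.  11.] n 42 med [604. -12.  53.] p3 [596. -20.  43.] p97 [614.  -3.  59.]
shield None
connector None
flux_jar 0.6 [319. 149.  10.  10.] n 71 med [732.  32.  74.] p3 [723.  23.  47.] p97 [745.  43.  79.]
spirit_bottle 0.7 [428. 251.  25.  16.] n 319 med
[... 816 characters left out ...]
  1.] p97 [468. 411. 143.]
relay 0.26 [220. 167.  16.  15.] n 169 med [ 412. -434.   35.] p3 [ 382. -461.    1.] p97 [ 426. -415.   45.]
terminal None
inductor 0.65 [441. 255.  36.  48.] n 1251 med [675. 437.  35.] p3 [583. 391.   6.] p97 [745. 487.  44.]
shield 0.67 [422. 205.  33.  24.] n 209 med [453. 371.   8.] p3 [406. 308.  -2.] p97 [486. 434.  19.]
connector 0.18 [311. 232.   3.   1.] n 39 med [678.  -7.  53.] p3 [665. -20.  43.] p97 [682.   2.  61.]
flux_jar None
spirit_bottle 0.48 [257. 172.  14.  30.] n 265 med [ 458. -264.   60.] p3 [ 437. -288.    4.] p97 [ 469. -246.  110.]
screwdriver 0.48 [324. 185.  20.   6.] n 108 med [415.  -7.  21.] p3 [403. -44.   9.] p97 [424.  26.  28.]
```

Run:
```python
import cv2,numpy as np
a=cv2.imread("pics/top0.png")[80:300,160:460]; b=cv2.imread("pics/scene0.png")[140:290,200:460]
a=cv2.resize(a,None,fx=2.6,fy=2.6,interpolation=cv2.INTER_CUBIC); cv2.imwrite("pics/a.png",a)
from h import *
# stage top fit & red/blue/rest from colour+depth, both cameras merged
for n in ["top","scene"]:
    c=cam(n);P,u,v=cloud(c);I=c["image"][v,u].astype(int)
    def rect(m,nm):
        if m.sum()<20: return print(n,nm,"few",m.sum())
        q=P[m][:,:2].astype(np.float32); (cx,cy),(w,h),an=cv2.minAreaRect(q); print(n,nm,m.sum(),"c",round(cx,1),round(cy,1),"wh",round(w),round(h),"ang",round(an,1),"z",np.median(P[m][:,2]).round(1))
    reg=(P[:,0]>480)&(P[:,0]<820)&(P[:,1]>-300)&(P[:,1]<200)
    white=(I.min(1)>150)&(np.abs(P[:,2]-41)<5)&reg
    rect(white,"stage")
    rect((I[:,0]>1.7*I[:,2])&(I[:,0]>1.7*I[:,1])&(P[:,2]>20)&(P[:,2]<33)&reg&(P[:,1]<-130),"redrim")
    rect((I[:,2]>1.4*I[:,0])&(P[:,2]>20)&(P[:,2]<33)&reg&(P[:,1]>40),"bluerim")
    sw=(P[:,0]>330)&(P[:,0]<520)&(P[:,1]>270)&(P[:,1]<460)
    rect(sw&(P[:,2]>10)&(P[:,2]<21),"restrim")
    rect(sw&(P[:,2]>25)&(P[:,2]<36),"foot")
    org=sw&(I[:,0]>I[:,2]*1.6)&(P[:,2]>40)
    rect(org,"handle")
    h=P[org]; 
    lo=h[(h[:,2]<70)]; hi=h[h[:,2]>115]; print("lo",lo.mean(0).round(1),len(lo),"hi",hi.mean(0).round(1),len(hi))
```

```text
top stage few 16
top redrim 284 c 675.2 -202.1 wh 181 112 ang 8.2 z 26.3
top bluerim 233 c 630.0 107.8 wh 181 110 ang 8.2 z 26.6
top restrim 213 c 434.8 374.3 wh 137 42 ang 58.8 z 15.1
top foot 45 c 434.6 374.3 wh 110 18 ang 58.5 z 33.1
top handle 237 c 424.8 357.7 wh 147 15 ang 58.7 z 87.8
lo [440.  380.7  46.1] 96 hi [397.1 310.3 138.7] 89
scene stage 65 c 658.3 -45.4 wh 226 193 ang 8.4 z 40.6
scene redrim 211 c 677.6 -203.0 wh 187 111 ang 8.2 z 26.6
scene bluerim 162 c 634.0 108.1 wh 184 110 ang 8.3 z 26.0
scene restrim 136 c 437.9 371.4 wh 136 47 ang 57.9 z 14.8
scene foot 67 c 436.6 372.6 wh 108 21 ang 58.2 z 32.4
scene handle 240 c 427.1 355.7 wh 146 25 ang 58.8 z 79.2
lo [436.5 366.5  50. ] 97 hi [404.2 313.  134.3] 62
```

View pics/a.png

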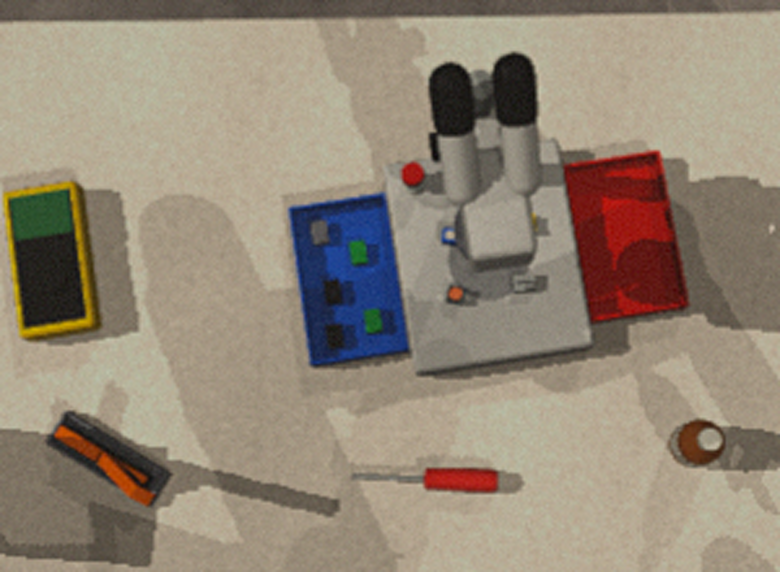

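```bash
cat >> h.py <<'E'
def pose():
    o=r.get_obs(); return np.array(o["tcp_pos"],float), Rn.from_quat(o["orientation"]), o
def rows(target_p,target_R,hand,step=0.058,ang=10.0,p=None,R=None):
    """plan straight rows from current pose; prints m / deg rows (tool frame)"""
    if p is None: p,R,_=pose()
    rv=(R.inv()*target_R).as_rotvec(degrees=True); d=target_p-p
    n=max(1,int(np.ceil(np.linalg.norm(d)/1000/step)),int(np.ceil(np.linalg.norm(rv)/ang)))
    out=[]
    for i in range(n):
        Ra=R*Rn.from_rotvec(rv*i/n,degrees=True)
        out.append([np.round(Ra.inv().apply(d/n)/1000,4).tolist(),np.round(rv/n,2).tolist(),hand])
    print(n,"rows"); 
    for q in out: print(str(q).replace(" ","")+",")
    return target_p,target_R
def toolR(yaw,tilt=35.0):
    # option B: tool y=-sweeper y, fingers down-forward along handle, yaw of sweeper x in deg, tilt from vertical
    t=np.radians(tilt); x=[np.cos(t),0,np.sin(t)]; z=[np.sin(t),0,-np.cos(t)]; y=np.cross(z,x)
    return Rn.from_euler("z",yaw,degrees=True)*Rn.from_matrix(np.c_[x,y,z])
E
python3 - <<'E'
from h import *
p,R,o=pose(); c=cam("wrist"); Rc=np.array(c["R"]);cp=-Rc.T@c["t"]
print("cam in tool",R.inv().apply(cp-p).round(1),"cam axes in tool (cols x,y,z)\n",(R.inv().as_matrix()@Rc.T).round(2), np.array(c["mtx"]).round())
c=cam("top");P,u,v=cloud(c);I=c["image"][v,u].astype(int)
ax=np.array([np.cos(np.radians(8.3)),np.sin(np.radians(8.3))]);ay=np.array([-ax[1],ax[0]])
ctr=np.array([652.6,-47.2]); L=np.c_[(P[:,:2]-ctr)@ax,(P[:,:2]-ctr)@ay,P[:,2]]
s=(abs(L[:,2]-40)<4)&(abs(L[:,1])<115)&(abs(L[:,0])<150)
for k in (0,1): print("stage ext",k,np.percentile(L[s][:,k],[0,0.5,1,50,99,99.5,100]).round(1))
m=(L[:,2]>47)&(L[:,2]<64)&(abs(L[:,0])<85)&(abs(L[:,1])<95)
img=np.zeros((400,640),np.uint8); img[v[m],u[m]]=255
n,lab,st,ce=cv2.connectedComponentsWithStats(img)
for i in range(1,n):
    q=m&(lab[v,u]==i); print(q.sum(),L[q].min(0).round(),L[q].max(0).round(),I[q].mean(0).round())
E
```

```text
cam in tool [  66.1   -0.7 -132. ] cam axes in tool (cols x,y,z)
 [[-0.   -0.97 -0.26]
 [ 1.   -0.    0.  ]
 [-0.   -0.26  0.97]] [[276.   0. 322.]
 [  0. 276. 203.]
 [  0.   0.   1.]]
stage ext 0 [-120.8 -119.1 -118.1  -37.2  112.6  115.   118.3]
stage ext 1 [-100.   -98.6  -97.5   19.8   97.1   97.9   99.1]
9 [82. 59. 50.] [85. 74. 64.] [76. 68. 61.]
3 [ 27. -57.  49.] [ 33. -56.  54.] [141. 121.  55.]
28 [15. 33. 51.] [30. 47. 61.] [ 96. 102. 121.]
1 [-10.  89.  47.] [-10.  89.  47.] [172. 161. 145.]
50 [-50. -46.  47.] [-31. -22.  57.] [108. 105.  97.]
41 [-52.  33.  49.] [-33.  51.  59.] [118.  71.  50.]
1 [-39.  56.  47.] [-39.  56.  47.] [147. 145. 135.]
```

```bash
cat >> h.py <<'E'
CTR=np.array([652.6,-47.2]);SY=8.3
def S2W(x,y,z=0):
    a=np.radians(SY); return np.array([CTR[0]+x*np.cos(a)-y*np.sin(a),CTR[1]+x*np.sin(a)+y*np.cos(a),z])
def toolA(yaw,tilt=35.3): return toolR(yaw,tilt)*Rn.from_euler("z",180,degrees=True)
def params(R):
    z=R.apply([0,0,1]);x=R.apply([1,0,0]); tilt=np.degrees(np.arctan2(np.hypot(z[0],z[1]),-z[2])); yaw=np.degrees(np.arctan2(-x[1],-x[0])); return yaw,tilt
def plan(wps,p0=None,y0=None,t0=None,step=0.058,ang=10.0):
    """wps: (pos,yaw,tilt,hand[,step]); interpolates yaw/tilt params. rows rounded."""
    if p0 is None:
        p0,R,_=pose(); y0,t0=params(R); print("from",p0.round(1),round(y0,1),round(t0,1)); Rcur=R
    else: Rcur=toolA(y0,t0)
    for w in wps:
        p1,y1,t1,hand=w[:4]; st=w[4] if len(w)>4 else step
        d=np.array(p1)-p0; n=max(1,int(np.ceil(np.linalg.norm(d)/1000/st)),int(np.ceil(np.hypot(y1-y0,t1-t0)/ang)))
        for i in range(n):
            Rn_=toolA(y0+(y1-y0)*(i+1)/n,t0+(t1-t0)*(i+1)/n)
            q=[np.round(Rcur.inv().apply(d/n)/1000,4).tolist(),np.round((Rcur.inv()*Rn_).as_rotvec(degrees=True),1).tolist(),hand]
            print(str(q).replace(" ","")+","); Rcur=Rn_
        print("--",n); p0,y0,t0=np.array(p1,float),y1,t1
def joints(p,R,phi,dw=190):
    w=p-dw*R.apply([0,0,1]); q1=np.arctan2(w[1],w[0])
    M=(Rn.from_euler("z",q1)*Rn.from_euler("y",phi)).inv()*R*Rn.from_euler("z",-90,degrees=True)
    return q1,M.as_euler("ZYZ")
E
python3 - <<'E'
from h import *
p,R,o=pose(); print(joints(p,R,.087+1.371),params(R), (o["joint_pos"]))
V=S2W(-210,0,204); G=np.array([396.6,312,128.])
for nm,pp,ya,ti in [("view",V,8.3,45),("pick",G,58.6,35.3),("sw0",S2W(-80,75,165),8.3,35.3),("sw1",S2W(-80,-130,165),8.3,35.3)]:
    for phi in (1.3,1.6,1.9):
        q1,e=joints(pp,toolA(ya,ti),phi);e2=joints(pp,toolR(ya,ti),phi)[1]; print(nm,phi,round(q1,2),e.round(2),"B",e2.round(2))
plan([(S2W(-210,0,204),8.3,45,0.0)],)
E
```

```text
(np.float64(-1.210022484511174), array([ 1.39256572e-06,  1.68353270e+00, -1.01391899e-05])) (np.float64(-159.32859156490176), np.float64(0.0034358463204760365)) [-1.31311664e+00  8.72052140e-02  1.37070344e+00  7.59430725e-06
  1.68362451e+00 -1.03103595e-01]
view 1.3 -0.3 [ 0.34  1.13 -2.05] B [0.34 1.13 1.09]
view 1.6 -0.3 [ 0.42  0.85 -2.18] B [0.42 0.85 0.96]
view 1.9 -0.3 [ 0.58  0.59 -2.4 ] B [0.58 0.59 0.74]
pick 1.3 0.57 [ 0.27  1.28 -2.02] B [0.27 1.28 1.12]
pick 1.6 0.57 [ 0.3   1.   -2.12] B [0.3  1.   1.02]
pick 1.9 0.57 [ 0.4   0.71 -2.25] B [0.4  0.71 0.89]
sw0 1.3 -0.0 [ 0.09  1.23 -1.72] B [0.09 1.23 1.42]
sw0 1.6 -0.0 [ 0.1   0.93 -1.75] B [0.1  0.93 1.39]
sw0 1.9 -0.0 [ 0.14  0.64 -1.8 ] B [0.14 0.64 1.34]
sw1 1.3 -0.4 [ 0.31  1.31 -2.11] B [0.31 1.31 1.03]
sw1 1.6 -0.4 [ 0.36  1.03 -2.22] B [0.36 1.03 0.92]
sw1 1.9 -0.4 [ 0.45  0.75 -2.37] B [0.45 0.75 0.77]
from [ 194.2 -514.6  242.3] -159.3 0.0
[[0.0216,-0.0178,0.0021],[-0.2,-2.5,-9.3],0.0],
[[0.0243,-0.0141,0.0011],[-0.6,-2.5,-9.3],0.0],
[[0.0262,-0.01,-0.0002],[-1.0,-2.5,-9.3],0.0],
[[0.0275,-0.0056,-0.0015],[-1.4,-2.5,-9.2],0.0],
[[0.0279,-0.0011,-0.0028],[-1.8,-2.5,-9.1],0.0],
[[0.0276,0.0034,-0.0039],[-2.2,-2.5,-9.0],0.0],
[[0.0265,0.0079,-0.0049],[-2.6,-2.5,-8.9],0.0],
[[0.0247,0.0121,-0.0056],[-3.0,-2.5,-8.8],0.0],
[[0.0223,0.0161,-0.0058],[-3.4,-2.5,-8.7],0.0],
[[0.0193,0.0196,-0.0057],[-3.8,-2.5,-8.5],0.0],
[[0.0159,0.0225,-0.0051],[-4.1,-2.5,-8.4],0.0],
[[0.0123,0.0249,-0.004],[-4.5,-2.5,-8.2],0.0],
[[0.0085,0.0267,-0.0024],[-4.8,-2.5,-8.0],0.0],
[[0.0046,0.0277,-0.0004],[-5.2,-2.5,-7.7],0.0],
[[0.0009,0.028,0.002],[-5.5,-2.5,-7.5],0.0],
[[-0.0026,0.0275,0.0047],[-5.8,-2.5,-7.3],0.0],
[[-0.0058,0.0264,0.0076],[-6.1,-2.5,-7.0],0.0],
[[-0.0085,0.0245,0.0107],[-6.4,-2.5,-6.7],0.0],
-- 18
```

Emit:
{"method": "servo_tool", "body": {
  "moves": [
    [[0.0216,-0.0178,0.002],[-0.2,-2.5,-9.3],0],
    [[0.0243,-0.014,0.001],[-0.6,-2.5,-9.3],0],
    [[0.0262,-0.01,0],[-1,-2.5,-9.3],0],
    [[0.0275,-0.0056,-0.0015],[-1.4,-2.5,-9.2],0],
    [[0.028,-0.001,-0.003],[-1.8,-2.5,-9.1],0]
  ]
}}

```text
clock: 2.33
tcp_pos: [263.7, -391.7, 231.0]
orientation: [0.822, 0.559, -0.093, 0.061]
ft_force: [0.4, -0.4, 0.7]
width: 85.7
```

Emit:
{"method": "servo_tool", "body": {
  "moves": [
    [[0.0276,0.0034,-0.004],[-2.2,-2.5,-9.0],0],
    [[0.0265,0.008,-0.005],[-2.6,-2.5,-8.9],0],
    [[0.0247,0.012,-0.0056],[-3,-2.5,-8.8],0],
    [[0.0223,0.016,-0.0058],[-3.4,-2.5,-8.7],0],
    [[0.0193,0.0196,-0.0057],[-3.8,-2.5,-8.5],0]
  ]
}}

```text
clock: 2.95
tcp_pos: [332.1, -263.0, 219.8]
orientation: [0.512, 0.83, -0.119, 0.187]
ft_force: [0.2, -0.1, 0.2]
width: 85.4
```

Emit:
{"method": "servo_tool", "body": {
  "moves": [
    [[0.016,0.0225,-0.005],[-4.1,-2.5,-8.4],0],
    [[0.0123,0.025,-0.004],[-4.5,-2.5,-8.2],0],
    [[0.0085,0.0267,-0.0024],[-4.8,-2.5,-8],0],
    [[0.0046,0.0277,-0.0004],[-5.2,-2.5,-7.7],0],
    [[0.001,0.028,0.002],[-5.5,-2.5,-7.5],0]
  ]
}}

```text
clock: 3.58
tcp_pos: [395.7, -130.9, 207.8]
orientation: [0.12, 0.937, -0.051, 0.323]
ft_force: [-0.0, -0.0, -0.1]
width: 85.6
```

Emit:
{"method": "servo_tool", "body": {
  "moves": [
    [[-0.0026,0.0275,0.0047],[-5.8,-2.5,-7.3],0],
    [[-0.0058,0.0264,0.0076],[-6.1,-2.5,-7],0],
    [[-0.0085,0.0245,0.0107],[-6.4,-2.5,-6.7],0]
  ]
}}

```text
clock: 3.95
tcp_pos: [434.3, -42.0, 204.4]
orientation: [-0.109, 0.918, 0.031, 0.381]
ft_force: [0.3, -0.5, -0.6]
width: 85.5
```

Run:
```python
from h import *
p,R,o=pose();print(p.round(1),params(R),np.round(o["joint_pos"],2))
c=cam("wrist"); save(c,"w1.png"); P,u,v=cloud(c)
a=np.radians(SY); q=P[:,:2]-CTR; L=np.c_[q@[np.cos(a),np.sin(a)],q@[-np.sin(a),np.cos(a)],P[:,2]]
s=(abs(L[:,0])<100)&(abs(L[:,1])<90)
st=s&(abs(L[:,2]-40)<4); print("stage z",np.median(L[st][:,2]),"ext y",np.percentile(L[(abs(L[:,2]-40)<3)&(abs(L[:,1])<120)][:,1],[1,99]),"x",np.percentile(L[(abs(L[:,2]-40)<3)&(abs(L[:,1])<90)][:,0],[1]))
for k in "relay terminal inductor shield connector".split():
    t=models.trace("wrist",k)
    if t:
        m=t[0]["region"][v,u]&(L[:,2]>43); print(k,round(t[0]["confidence"],2),np.round(t[0]["box"]),m.sum(),np.percentile(L[m],[3,50,97],axis=0).round(0).tolist() if m.sum() else "")
m=s&(L[:,2]>45)&(L[:,2]<62); img=np.zeros((400,640),np.uint8); img[v[m],u[m]]=255
n,lab,sx,ce=cv2.connectedComponentsWithStats(img)
for i in range(1,n):
    k=m&(lab[v,u]==i)
    if k.sum()>20: print(k.sum(),L[k].min(0).round(),L[k].max(0).round(),c["image"][v[k],u[k]].mean(0).round())
```

```text
[434.3 -42.  204.4] (np.float64(14.392885985586393), np.float64(44.93115756886704)) [-0.62 -0.67  2.19  0.62  1.1  -2.57]
stage z 40.57592335299905 ext y [-94.62895951  97.48999523] x [-116.51647081]
relay 0.5 [313. 211.  12.  12.] 156 [[15.0, 27.0, 44.0], [19.0, 37.0, 53.0], [30.0, 47.0, 57.0]]
terminal 0.49 [293. 201.  15.  15.] 173 [[-9.0, -3.0, 44.0], [-3.0, 9.0, 52.0], [8.0, 20.0, 55.0]]
inductor 0.76 [320. 188.  19.  12.] 201 [[-50.0, 34.0, 44.0], [-45.0, 43.0, 53.0], [-34.0, 53.0, 56.0]]
shield 0.68 [264. 186.  18.  14.] 236 [[-48.0, -44.0, 44.0], [-45.0, -32.0, 52.0], [-30.0, -21.0, 53.0]]
connector 0.58 [258. 209.  14.  16.] 136 [[16.0, -55.0, 44.0], [18.0, -47.0, 53.0], [34.0, -39.0, 55.0]]
219 [-48. -44.  45.] [-29. -20.  54.] [123. 121. 115.]
185 [-52.  33.  45.] [-29.  55.  56.] [93. 74. 64.]
158 [-10.  -3.  45.] [12. 21. 56.] [ 59. 107.  67.]
124 [ 15. -56.  45.] [ 36. -39.  56.] [147. 126.  62.]
166 [14. 25. 45.] [33. 49. 58.] [ 74.  91. 123.]
144 [ 85. -12.  45.] [99. 15. 62.] [101.  98.  93.]
118 [83. 57. 45.] [100.  81.  62.] [137. 134. 127.]
```

View pics/w1.png

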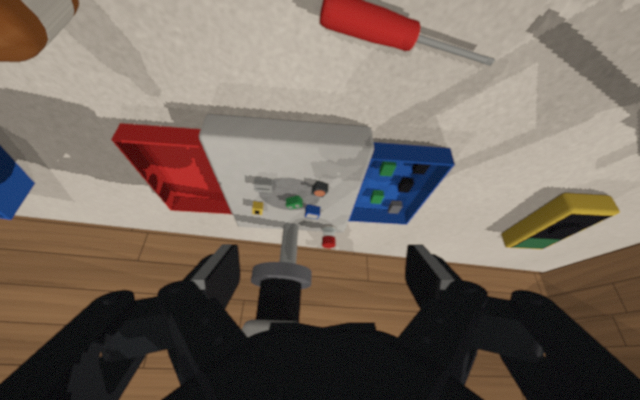

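```bash
cat >> h.py <<'E'
def ik(p,R,dw=288,off=56.6,L1=430,L2=513,h=45):
    w=np.array(p)-dw*R.apply([0,0,1]); rr=np.hypot(w[0],w[1]); q1=np.arctan2(w[1],w[0])-np.arcsin(off/rr)
    x=np.sqrt(rr**2-off**2); z=w[2]-h; D=np.hypot(x,z)
    c=(D*D-L1*L1-L2*L2)/(2*L1*L2); q3=np.arccos(np.clip(c,-1,1)); q2=np.arctan2(x,z)-np.arctan2(L2*np.sin(q3),L1+L2*np.cos(q3))
    M=(Rn.from_euler("z",q1)*Rn.from_euler("y",q2+q3)).inv()*R*Rn.from_euler("z",-90,degrees=True)
    return np.r_[q1,q2,q3,M.as_euler("ZYZ")].round(2)
E
python3 - <<'E'
from h import *
p,R,o=pose();print(ik(p,R),np.round(o["joint_pos"],2))
G=np.array([396.6,312,128.])
for nm,pp,ya,ti in [("pick",G,58.6,35.3),("pick back",G+[-60,-90,100],58.6,35.3),("sw0",S2W(-80,75,165),8.3,35.3),("swm",S2W(-80,0,165),8.3,35.3),("sw1",S2W(-80,-130,165),8.3,35.3),("sw1 high",S2W(-80,-130,300),8.3,35.3),("sw1 -10",S2W(-80,-130,165),-2,35.3),("sw1 back",S2W(-130,-130,230),8.3,35.3)]:
    print(nm,ik(pp,toolA(ya,ti)),"B",ik(pp,toolR(ya,ti))[3:])
E
```

```text
[-0.57 -0.68  2.19  0.58  1.08 -2.51] [-0.62 -0.67  2.19  0.61  1.1  -2.57]
pick [ 0.34 -0.38  2.11  0.46  0.96 -2.43] B [0.46 0.96 0.71]
pick back [ 0.09 -0.63  2.06  0.5   1.34 -2.53] B [0.5  1.34 0.62]
sw0 [-0.16 -0.27  1.96  0.23  0.88 -1.98] B [0.23 0.88 1.17]
swm [-0.34 -0.22  1.92  0.34  0.91 -2.19] B [0.34 0.91 0.95]
sw1 [-0.58 -0.08  1.79  0.47  0.99 -2.47] B [0.47 0.99 0.67]
sw1 high [-0.58 -0.08  1.53  0.42  1.23 -2.34] B [0.42 1.23 0.8 ]
sw1 -10 [-0.53 -0.11  1.82  0.35  0.9  -2.21] B [0.35 0.9  0.93]
sw1 back [-0.65 -0.19  1.76  0.47  1.15 -2.47] B [0.47 1.15 0.67]
```

```bash
sed -i 's/toolA(y0,t0)/toolR(y0,t0)/; s/Rn_=toolA(/Rn_=toolR(/; s/y0,t0=params(R); print/y0,t0=paramsB(R) if y0 is None else (y0,t0); print/' h.py
cat >> h.py <<'E'
def paramsB(R):
    x=R.apply([1,0,0]);z=R.apply([0,0,1]); return np.degrees(np.arctan2(x[1],x[0])), np.degrees(np.arctan2(x[2],np.hypot(x[0],x[1])))
E
python3 - <<'E'
from h import *
p,R,o=pose()
G=np.array([396.6,312,128.]); U=G+[0,0,100]
for f in np.linspace(0,1,6): print(ik(p+(U-p)*f,toolR(194.4+(58.6-194.4)*f,-45+80.3*f)))
plan([(U,58.6,35.3,0.0)],y0=194.4,t0=-44.9)
E
```

```text
[-0.6  -0.66  2.18  0.63  1.12 -2.56]
[ 0.01 -0.54  2.02 -0.12  1.17 -1.32]
[ 0.22 -0.28  1.78 -0.18  1.51 -0.66]
[ 0.23 -0.16  1.66  0.05  1.65 -0.17]
[ 0.22 -0.22  1.73  0.32  1.53  0.3 ]
[ 0.34 -0.39  1.92  0.41  1.14  0.81]
from [434.4 -42.8 204.8] 194.4 -44.9
[[-0.0034,0.0221,0.0004],[3.4,5.0,6.3],0.0],
[[-0.0009,0.0223,-0.0012],[5.2,5.0,6.7],0.0],
[[0.0019,0.022,-0.0031],[4.5,5.0,7.2],0.0],
[[0.005,0.0213,-0.0045],[3.9,5.0,7.5],0.0],
[[0.0081,0.0201,-0.0054],[3.2,5.0,7.9],0.0],
[[0.0113,0.0185,-0.0056],[2.5,5.0,8.1],0.0],
[[0.0142,0.0164,-0.0053],[1.8,5.0,8.3],0.0],
[[0.0169,0.014,-0.0044],[1.1,5.0,8.4],0.0],
[[0.019,0.0113,-0.0031],[0.3,5.0,8.5],0.0],
[[0.0207,0.0083,-0.0014],[-0.4,5.0,8.5],0.0],
[[0.0217,0.0052,0.0005],[-1.1,5.0,8.4],0.0],
[[0.0221,0.0019,0.0025],[-1.9,5.0,8.3],0.0],
[[0.0219,-0.0014,0.0045],[-2.6,5.0,8.1],0.0],
[[0.021,-0.0046,0.0062],[-3.3,5.0,7.8],0.0],
[[0.0195,-0.0078,0.0076],[-4.0,5.0,7.5],0.0],
[[0.0176,-0.0108,0.0086],[-4.6,5.0,7.1],0.0],
-- 16
```

Emit:
{"method": "servo_tool", "body": {
  "moves": [
    [[-0.0034,0.0221,0.0004],[4.0,5.0,6.3],0],
    [[-0.001,0.0223,-0.0012],[5.2,5.0,6.7],0],
    [[0.002,0.022,-0.003],[4.5,5.0,7.2],0],
    [[0.005,0.0213,-0.0045],[3.9,5.0,7.5],0],
    [[0.008,0.02,-0.0054],[3.2,5.0,7.9],0]
  ]
}}

```text
clock: 4.88
tcp_pos: [413.4, 38.3, 204.2]
orientation: [0.159, 0.965, -0.019, 0.207]
ft_force: [0.8, -0.1, 0.2]
width: 85.5
```

Emit:
{"method": "servo_tool", "body": {
  "moves": [
    [[0.0113,0.0185,-0.0056],[2.5,5.0,8.1],0],
    [[0.0142,0.0164,-0.0053],[1.8,5.0,8.3],0],
    [[0.017,0.014,-0.0044],[1.1,5.0,8.4],0],
    [[0.019,0.0113,-0.003],[0.3,5.0,8.5],0],
    [[0.0207,0.0083,-0.0014],[-0.4,5.0,8.5],0]
  ]
}}

```text
clock: 5.5
tcp_pos: [384.5, 150.4, 213.9]
orientation: [0.513, 0.857, 0.047, -0.01]
ft_force: [-0.7, 0.3, -0.8]
width: 85.3
```

Emit:
{"method": "servo_tool", "body": {
  "moves": [
    [[0.0217,0.0052,0.0005],[-1.1,5.0,8.4],0],
    [[0.022,0.002,0.0025],[-1.9,5.0,8.3],0],
    [[0.022,-0.0014,0.0045],[-2.6,5.0,8.1],0],
    [[0.021,-0.0046,0.0062],[-3.3,5.0,7.8],0],
    [[0.0195,-0.0078,0.0076],[-4.0,5.0,7.5],0]
  ]
}}

```text
clock: 6.12
tcp_pos: [360.8, 259.7, 223.8]
orientation: [0.76, 0.585, 0.245, -0.142]
ft_force: [-0.3, 0.2, -0.6]
width: 85.8
```

Run:
```python
from h import *
p,R,o=pose();print(p.round(1),paramsB(R),np.round(o["joint_pos"],2),o["clock"])
c=cam("wrist"); save(c,"w2.png"); P,u,v=cloud(c);I=c["image"][v,u].astype(int)
sw=(P[:,0]>330)&(P[:,0]<520)&(P[:,1]>270)&(P[:,1]<460)
def rect(m,nm):
    if m.sum()<20: return print(nm,"few",m.sum())
    (cx,cy),(w,h),an=cv2.minAreaRect(P[m][:,:2].astype(np.float32)); print(nm,m.sum(),"c",round(cx,1),round(cy,1),"wh",round(w),round(h),"ang",round(an,1),"z",np.median(P[m][:,2]).round(1))
rect(sw&(P[:,2]>10)&(P[:,2]<21),"rest"); rect(sw&(P[:,2]>28)&(P[:,2]<38)&(I[:,0]<90),"foot")
org=sw&(I[:,0]>I[:,2]*1.6)&(P[:,2]>40); rect(org,"handle")
a=np.radians(58.6);q=P[org][:,:2]-[434.6,374.3];x=q@[np.cos(a),np.sin(a)];y=q@[-np.sin(a),np.cos(a)];z=P[org][:,2]
for lo in (45,70,95,115,130):
    k=(z>lo)&(z<lo+15)
    if k.sum()>5: print(lo,k.sum(),"x",np.percentile(x[k],[5,95]).round(1),"y",np.percentile(y[k],[5,50,95]).round(1),"z",z[k].max().round(1))
G=np.array([396.6,312,128.]); 
plan([(G+[0,0,100],58.6,35.3,0.0),(G+[0,0,25],58.6,35.3,0.0,.04)])
```

```text
[360.8 259.7 223.8] (np.float64(76.5715598902805), np.float64(32.58648638844094)) [ 0.15 -0.46  1.96  0.5   1.34  0.37] 6.125
rest 812 c 437.1 374.7 wh 136 42 ang 58.7 z 16.1
foot 134 c 436.5 373.9 wh 108 18 ang 58.7 z 35.3
handle 1156 c 426.7 358.2 wh 148 14 ang 58.8 z 121.0
45 28 x [-21.6   0.5] y [-7.4 -0.2  5.1] z 59.9
70 35 x [-25.5 -16.5] y [-7.4 -1.4  4.8] z 84.1
95 51 x [-45.7 -33.9] y [-7.6  0.   5.3] z 110.0
115 65 x [-62.8 -47.9] y [-7.4 -0.6  5.4] z 129.8
130 282 x [-91.2 -60.4] y [-7.9 -1.5  5. ] z 145.0
from [357.8 260.7 222.2] 76.4 32.7
[[0.0264,0.0117,0.0145],[-0.3,1.0,7.5],0.0],
[[0.0274,0.0081,0.015],[-5.1,1.3,7.3],0.0],
-- 2
[[-0.0217,-0.0,0.0306],[0.0,0.0,0.0],0.0],
[[-0.0217,-0.0,0.0306],[0.0,0.0,0.0],0.0],
-- 2
```

View pics/w2.png

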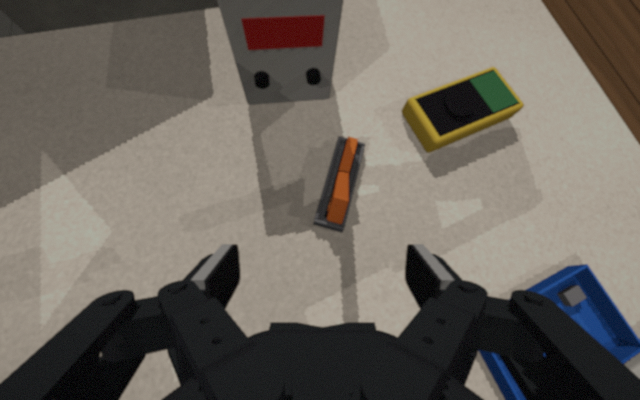

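Run:
```python
from h import *
G=np.array([400.3,315.7,121.5]); 
plan([(G+[0,0,70],58.7,35.2,0.0,.045),(G+[0,0,10],58.7,35.2,0.0,.035)],y0=76.4,t0=32.7)
```

```text
from [357.8 260.7 222.2] 76.4 32.7
[[0.0184,0.0117,0.0311],[-0.3,1.0,7.4],0.0],
[[0.0192,0.0091,0.0315],[-5.0,1.2,7.3],0.0],
-- 2
[[-0.0173,-0.0,0.0245],[0.0,0.0,0.0],0.0],
[[-0.0173,-0.0,0.0245],[0.0,0.0,0.0],0.0],
-- 2
```

Emit:
{"method": "servo_tool", "body": {
  "moves": [
    [[0.0184,0.0117,0.031],[-2.6,1.0,7.4],0],
    [[0.0192,0.009,0.0315],[-2.6,1.2,7.4],0],
    [[-0.01,0,0.014],[0,0,0],0]
  ]
}}

```text
clock: 6.55
tcp_pos: [404.8, 314.9, 177.6]
orientation: [0.83, 0.465, 0.269, -0.147]
ft_force: [0.1, 0.7, -1.0]
width: 85.1
```

Run:
```python
from h import *
G=np.array([400.3,315.7,121.5]); 
plan([(G+[0,0,30],58.7,35.2,0.0,.03),(G,58.7,35.2,0.0,.02)])
```

```text
from [404.8 314.9 177.6] 58.7 35.7
[[-0.0166,-0.0044,0.0202],[0.5,-0.5,-0.0],0.0],
-- 1
[[-0.0086,-0.0,0.0123],[0.0,0.0,0.0],0.0],
[[-0.0086,-0.0,0.0123],[0.0,0.0,0.0],0.0],
-- 2
```

Emit:
{"method": "servo_tool", "body": {
  "moves": [
    [[-0.0166,-0.0044,0.02],[0.5,-0.5,0],0],
    [[-0.009,0,0.0125],[0,0,0],0],
    [[-0.009,0,0.0125],[0,0,0],0],
    [[0,0,0],[0,0,0],0]
  ]
}}

```text
clock: 7.05
tcp_pos: [401.2, 314.3, 118.6]
orientation: [0.83, 0.47, 0.263, -0.146]
ft_force: [-0.2, 0.4, -0.4]
width: 85.4
```

Run:
```python
from h import *
G=np.array([400.3,315.7,121.5]); 
plan([(G,58.7,35.2,0.0,.03)])
c=cam("wrist"); P,u,v=cloud(c);I=c["image"][v,u].astype(int)
p,R,o=pose(); T=R.inv().apply(P-p)
k=(I[:,0]>I[:,2]*1.6)&(P[:,2]>40)&(abs(T[:,1])<40)&(abs(T[:,0])<60)&(abs(T[:,2])<60)
print(k.sum(),"handle in tool: ",np.percentile(T[k],[3,50,97],axis=0).round(1).tolist(),o["ft_force"])
```

```text
from [401.2 314.3 118.6] 59.1 35.1
[[0.0022,-0.0015,-0.0019],[0.1,0.1,0.3],0.0],
-- 1
3067 handle in tool:  [[-7.0, -8.0, -29.9], [12.7, -1.6, -27.8], [14.4, 4.8, 48.2]] [-0.51321429  0.36652803  0.17496191]
```

Emit:
{"method": "servo_tool", "body": {
  "moves": [
    [[0.001,-0.0015,0],[0,0,0.3],0.3],
    [[0,0,0],[0,0,0],1],
    [[0,0,0],[0,0,0],1],
    [[0,0,0],[0,0,0],1],
    [[0,0,0],[0,0,0],1]
  ]
}}

```text
clock: 7.72
tcp_pos: [402.8, 316.6, 124.0]
orientation: [0.83, 0.467, 0.267, -0.146]
ft_force: [1.1, 0.1, -1.5]
width: 13.4
```

Emit:
{"method": "servo_tool", "body": {
  "moves": [
    [[0,0,0],[0,0,0],1],
    [[0,0,0],[0,0,0],1]
  ]
}}

```text
clock: 7.98
tcp_pos: [402.8, 316.6, 123.9]
orientation: [0.83, 0.467, 0.267, -0.146]
ft_force: [-0.5, -1.0, -0.4]
width: 13.4
```

Run:
```python
from h import *
p,R,o=pose(); print(p.round(1),paramsB(R),o["width"],o["ft_force"],o["clock"],np.array(o["joint_pos"]).round(2))
plan([(p+[0,0,90],58.7,35.2,1,.03)])
```

```text
[402.8 316.6 123.9] (np.float64(58.917840788079374), np.float64(35.42387190084627)) 13.399317022486214 [-0.51469812 -0.97069381 -0.43791094] 7.975 [ 0.32 -0.28  2.07  0.48  0.92  0.66]
from [402.8 316.6 123.9] 58.9 35.4
[[0.013,0.0002,-0.0183],[0.5,-0.1,0.0],1],
[[0.013,0.0,-0.0183],[-0.0,-0.1,0.0],1],
[[0.013,0.0,-0.0184],[-0.0,-0.1,0.0],1],
[[0.013,-0.0,-0.0184],[-0.0,-0.1,0.0],1],
-- 4
```

Emit:
{"method": "servo_tool", "body": {
  "moves": [
    [[0.013,0,-0.0184],[0,0,0],1],
    [[0.013,0,-0.0184],[0,0,0],1],
    [[0.013,0,-0.0184],[0,0,0],1],
    [[0.013,0,-0.0184],[0,0,0],1]
  ]
}}

```text
clock: 8.48
tcp_pos: [398.8, 315.2, 209.2]
orientation: [0.832, 0.468, 0.26, -0.146]
ft_force: [0.3, -0.3, -1.4]
width: 13.3
```

Run:
```python
from h import *
c=cam("wrist"); p,R,o=pose(); print(o["width"],o["ft_force"])
P,u,v=cloud(c); T=R.inv().apply(P-p); I=c["image"][v,u].astype(int)
# lifted sweeper: foot visible part, in sweeper yaw frame rel. TCP
y,t=paramsB(R);F=Rn.from_euler("z",-y,degrees=True).apply(P-p)
k=(I.max(1)<90)&(F[:,2]<-70)&(F[:,2]>-128)&(abs(F[:,1])<30)&(F[:,0]>0)&(F[:,0]<140)
print(k.sum(),np.percentile(F[k],[1,50,99],axis=0).round(1).tolist())
plan([(S2W(-77,80,196),8.3,35.2,1,.045)])
```

```text
13.315868049353858 [1.41936832 0.1043616  1.45182998]
51 [[58.1, -7.6, -95.5], [68.2, -7.2, -94.5], [86.7, 10.2, -84.9]]
from [400.4 316.  213.8] 58.8 35.1
[[-0.0184,0.0367,-0.0101],[-3.4,0.0,5.2],1],
[[-0.015,0.0388,-0.0078],[-3.6,0.0,5.2],1],
[[-0.0114,0.0404,-0.0053],[-3.6,0.0,5.2],1],
[[-0.0077,0.0415,-0.0027],[-3.6,0.0,5.2],1],
[[-0.0039,0.0421,-0.0001],[-3.6,0.0,5.2],1],
[[-0.0001,0.0422,0.0026],[-3.6,0.0,5.2],1],
[[0.0036,0.0418,0.0053],[-3.6,0.0,5.2],1],
[[0.0074,0.0409,0.0079],[-3.6,0.0,5.2],1],
-- 8
```

Emit:
{"method": "servo_tool", "body": {
  "moves": [
    [[-0.0184,0.0367,-0.01],[-3.6,0,5.2],1],
    [[-0.015,0.0388,-0.0078],[-3.6,0,5.2],1],
    [[-0.0114,0.0404,-0.0053],[-3.6,0,5.2],1],
    [[-0.0077,0.0415,-0.0027],[-3.6,0,5.2],1]
  ]
}}

```text
clock: 9.02
tcp_pos: [481.9, 165.3, 201.9]
orientation: [0.915, 0.27, 0.287, -0.085]
ft_force: [0.3, 0.1, -1.2]
width: 13.4
```

Emit:
{"method": "servo_tool", "body": {
  "moves": [
    [[-0.004,0.042,0],[-3.6,0,5.2],1],
    [[0,0.042,0.0026],[-3.6,0,5.2],1],
    [[0.0036,0.042,0.0053],[-3.6,0,5.2],1],
    [[0.0074,0.041,0.008],[-3.6,0,5.2],1]
  ]
}}

```text
clock: 9.52
tcp_pos: [560.9, 11.1, 185.9]
orientation: [0.954, 0.056, 0.294, -0.019]
ft_force: [-0.3, 0.2, -1.3]
width: 13.3
```

Run:
```python
from h import *
p,R,o=pose(); a=np.radians(SY); d=p[:2]-CTR; print("S",d@[np.cos(a),np.sin(a)],d@[-np.sin(a),np.cos(a)],p[2],paramsB(R),o["width"],o["ft_force"])
plan([(S2W(-77,80,180),8.3,35.2,1,.045)])
for n in ("top","scene"):
    c=cam(n); save(c,n+"3.png")
    P,u,v=cloud(c); d=P[:,:2]-CTR; L=np.c_[d@[np.cos(a),np.sin(a)],d@[-np.sin(a),np.cos(a)],P[:,2]]; I=c["image"][v,u].astype(int)
    k=(L[:,2]>60)&(L[:,2]<112)&(abs(L[:,1]-80)<35)&(abs(L[:,0]+10)<75)&(I.max(1)<100); print(n,k.sum(),np.percentile(L[k],[2,50,98],axis=0).round(1).tolist() if k.sum() else "")
a_=cv2.imread("pics/top3.png")[100:290,230:430]; b=cv2.imread("pics/scene3.png")[130:280,230:430]
a_=cv2.resize(a_,None,fx=2,fy=2,interpolation=cv2.INTER_CUBIC); b=cv2.resize(b,(400,300),interpolation=cv2.INTER_CUBIC)
b=cv2.copyMakeBorder(b,0,80,0,0,cv2.BORDER_CONSTANT); cv2.imwrite("pics/m3.png",np.hstack([a_,b]))
```

```text
S -82.37344413520107 70.92690296730822 185.92124691718521 (np.float64(6.649472379389555), np.float64(34.31547541679856)) 13.317577772784677 [-0.27235576  0.24278169 -1.34972754]
from [560.9  11.1 185.9] 6.6 34.3
[[0.0009,-0.0092,0.0078],[0.7,0.9,-1.4],1],
-- 1
top 19 [[-52.8, 60.9, 80.9], [-24.3, 77.0, 95.3], [-0.1, 78.8, 107.2]]
scene 62 [[-55.9, 54.4, 67.6], [13.6, 67.8, 90.2], [40.5, 74.7, 102.0]]
```

View pics/m3.png

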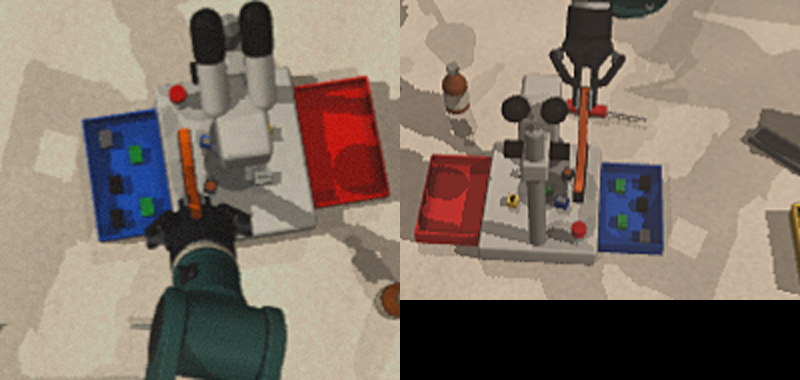

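Run:
```python
from h import *
plan([(S2W(-76,78,172),8.5,35.4,1,.045),(S2W(-76,78,162),8.5,35.4,1,.045)])
```

```text
from [561.4  10.1 185.6] 6.7 34.3
[[-0.0029,-0.0082,0.0145],[0.8,1.1,-1.5],1],
-- 1
[[-0.0058,-0.0,0.0082],[0.0,0.0,0.0],1],
-- 1
```

Emit:
{"method": "servo_tool", "body": {
  "moves": [
    [[-0.003,-0.0082,0.0145],[0.8,1.1,-1.5],1],
    [[0,0,0],[0,0,0],1]
  ]
}}

```text
clock: 9.88
tcp_pos: [564.7, 19.6, 169.0]
orientation: [0.951, 0.071, 0.301, -0.023]
ft_force: [0.8, 0.8, -1.2]
width: 12.9
```

```bash
cat >> h.py <<'E'
def S(p):
    a=np.radians(SY); d=p[:2]-CTR; return np.array([d@[np.cos(a),np.sin(a)],d@[-np.sin(a),np.cos(a)],p[2]])
E
python3 - <<'E'
from h import *
p,R,o=pose(); print(S(p).round(1),np.round(paramsB(R),1),o["ft_force"],o["clock"])
plan([(S2W(-76,78,162),8.5,35.4,1,.045)])
E
```

```text
[-77.3  78.8 169. ] [ 8.5 35.1] [ 0.79015895  0.84905444 -1.246649  ] 9.875
from [564.7  19.6 169. ] 8.5 35.1
[[-0.003,0.0008,0.0065],[-0.1,0.3,0.0],1],
-- 1
```

Emit:
{"method": "servo_tool", "body": {
  "moves": [
    [[-0.003,0.001,0.0065],[0,0.3,0],1],
    [[0,0,0],[0,0,0],1]
  ]
}}

```text
clock: 10.12
tcp_pos: [565.8, 19.4, 161.8]
orientation: [0.95, 0.072, 0.303, -0.024]
ft_force: [0.2, 0.2, -1.8]
width: 13.3
```

Run:
```python
from h import *
p,R,o=pose(); print(S(p).round(1),np.round(paramsB(R),1),o["ft_force"],o["clock"])
plan([(S2W(-76,0,162),8.5,35.4,1,.018)])
```

```text
[-76.3  78.4 161.8] [ 8.6 35.4] [ 0.23761382  0.24447277 -1.80897619] 10.125
from [565.8  19.4 161.8] 8.6 35.4
[[0.0,0.0157,-0.0001],[-0.1,-0.0,0.0],1],
[[0.0,0.0157,-0.0001],[-0.0,-0.0,0.0],1],
[[0.0,0.0157,-0.0],[-0.0,-0.0,0.0],1],
[[0.0,0.0157,-0.0],[-0.0,-0.0,0.0],1],
[[0.0,0.0157,-0.0],[-0.0,-0.0,0.0],1],
-- 5
```

Emit:
{"method": "servo_tool", "body": {
  "moves": [
    [[0,0.016,0],[0,0,0],1],
    [[0,0.016,0],[0,0,0],1],
    [[0,0.016,0],[0,0,0],1],
    [[0,0.016,0],[0,0,0],1],
    [[0,0.016,0],[0,0,0],1]
  ]
}}

```text
clock: 10.75
tcp_pos: [578.6, -59.8, 164.6]
orientation: [0.949, 0.074, 0.305, -0.024]
ft_force: [-0.6, 1.0, -1.7]
width: 13.3
```

Run:
```python
from h import *
p,R,o=pose(); print(S(p).round(1),np.round(paramsB(R),1),o["ft_force"],o["clock"],o["width"])
c=cam("wrist"); save(c,"w4.png")
c=cam("scene"); save(c,"s4.png"); a=cv2.imread("pics/w4.png"); b=cv2.resize(cv2.imread("pics/s4.png")[150:270,240:400],(400,300),interpolation=cv2.INTER_CUBIC)
cv2.imwrite("pics/m4.png",np.hstack([cv2.resize(a,(400,250)),b[:250]]))
plan([(S2W(-76,-120,162),8.3,35.4,1,.018)])
```

```text
[-75.   -1.8 164.6] [ 8.9 35.6] [-0.57297086  0.96289726 -1.66200998] 10.75 13.335869991701259
from [579.  -60.9 164.8] 8.8 35.7
[[-0.0005,0.0167,0.0002],[0.0,-0.0,0.1],1],
[[-0.0005,0.0167,0.0002],[-0.0,-0.0,0.1],1],
[[-0.0005,0.0167,0.0002],[-0.0,-0.0,0.1],1],
[[-0.0004,0.0167,0.0002],[-0.0,-0.0,0.1],1],
[[-0.0004,0.0167,0.0002],[-0.0,-0.0,0.1],1],
[[-0.0004,0.0167,0.0002],[-0.0,-0.0,0.1],1],
[[-0.0004,0.0167,0.0002],[-0.0,-0.0,0.1],1],
-- 7
```

View pics/m4.png

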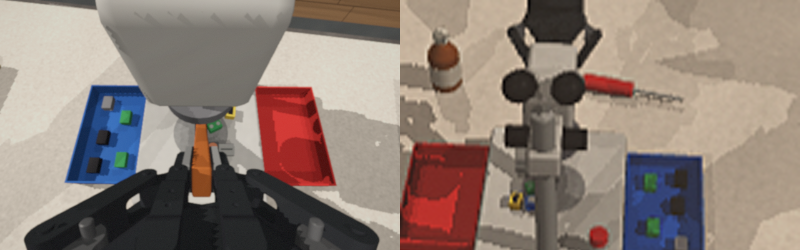

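Emit:
{"method": "servo_tool", "body": {
  "moves": [
    [[-0.0015,0.016,0.001],[0,-0.2,0.2],1],
    [[-0.001,0.016,0.0006],[0,0,0.1],1],
    [[-0.0007,0.016,0.0005],[0,0,0.1],1],
    [[-0.0005,0.016,0.0005],[0,0,0.1],1]
  ]
}}

```text
clock: 11.35
tcp_pos: [588.1, -124.5, 162.1]
orientation: [0.949, 0.07, 0.305, -0.025]
ft_force: [-0.4, 2.2, -1.0]
width: 13.3
```

Run:
```python
from h import *
p,R,o=pose(); print(S(p).round(1),np.round(paramsB(R),1),o["ft_force"],o["clock"],o["width"],np.array(o["joint_pos"]).round(2))
plan([(S2W(-77,-122,162),8.3,35.4,1,.018)])
```

```text
[-75.  -67.1 162.1] [ 8.4 35.6] [-0.37038445  2.16914087 -1.01778974] 11.35 13.326693584778248 [-0.49 -0.1   1.84  0.45  0.94  0.75]
from [ 588.1 -124.5  162.1] 8.4 35.6
[[-0.0004,0.0137,-0.0004],[-0.4,-0.1,0.0],1],
[[-0.0004,0.0137,-0.0003],[-0.0,-0.1,0.0],1],
[[-0.0004,0.0137,-0.0003],[-0.0,-0.1,0.0],1],
[[-0.0004,0.0137,-0.0003],[-0.0,-0.1,0.0],1],
-- 4
```

Emit:
{"method": "servo_tool", "body": {
  "moves": [
    [[-0.0005,0.014,0],[-0.2,-0.1,0],1],
    [[-0.0005,0.014,0],[0,0,0],1],
    [[-0.0005,0.014,0],[0,0,0],1],
    [[-0.0005,0.014,0],[0,0,0],1],
    [[0,0,0],[0,0,0],1]
  ]
}}

```text
clock: 11.98
tcp_pos: [595.2, -186.1, 160.3]
orientation: [0.95, 0.069, 0.304, -0.022]
ft_force: [0.1, 0.8, -1.4]
width: 13.1
```

Run:
```python
from h import *
p,R,o=pose(); print(S(p).round(1),np.round(paramsB(R),1),o["ft_force"],o["clock"],o["width"])
for n in ("wrist","scene","top"):
    c=cam(n); save(c,n+"5.png"); P,u,v=cloud(c); L=np.array([S(q) for q in P]);
    k=(L[:,2]>45)&(L[:,2]<62)&(abs(L[:,0])<75)&(L[:,1]>-105)&(L[:,1]<100); print(n,"on stage px",k.sum(),L[k].mean(0).round() if k.sum() else "")
a=cv2.imread("pics/wrist5.png"); b=cv2.resize(cv2.imread("pics/scene5.png")[170:270,220:380],(400,250),interpolation=cv2.INTER_CUBIC)
cv2.imwrite("pics/m5.png",np.hstack([cv2.resize(a,(400,250)),b]))
```

```text
[ -76.9 -129.1  160.3] [ 8.3 35.5] [ 0.11155686  0.83934297 -1.39222574] 11.975 13.084463583378955
wrist on stage px 0 
scene on stage px 51 [  3. -11.  46.]
top on stage px 54 [-14.  -7.  46.]
```

View pics/m5.png

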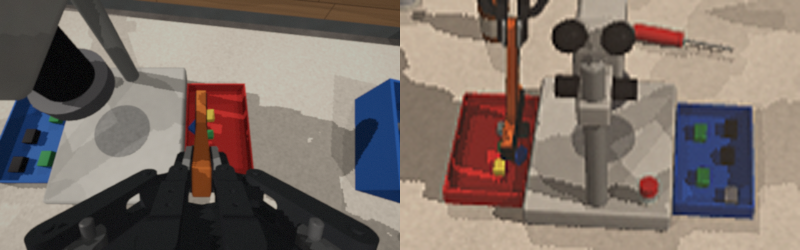

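Run:
```python
from h import *
for q,y in [(S2W(-77,-129,205),8.3),(S2W(-210,-70,225),8.3),(np.array([400,120,220]),33),(np.array([402.8,316.6,215]),58.9)]: print(ik(q,toolR(y,35.4)))
plan([(S2W(-77,-129,207),8.3,35.4,1,.025)])
```

```text
[-0.57 -0.09  1.72  0.45  1.06  0.72]
[-0.7  -0.43  1.96  0.48  1.22  0.65]
[-0.11 -0.63  2.08  0.4   1.22  0.84]
[ 0.34 -0.37  1.93  0.42  1.11  0.79]
from [ 595.  -184.4  160.3] 8.4 35.5
[[0.0135,0.0008,-0.0191],[-0.1,-0.0,0.0],1],
[[0.0135,0.0008,-0.0191],[-0.0,-0.0,0.0],1],
-- 2
```

Emit:
{"method": "servo_tool", "body": {
  "moves": [
    [[0.0135,0.001,-0.019],[0,0,0],1],
    [[0.0135,0.001,-0.019],[0,0,0],1],
    [[0.005,0,-0.006],[0,0,0],1]
  ]
}}

```text
clock: 12.5
tcp_pos: [594.9, -183.8, 213.9]
orientation: [0.95, 0.071, 0.302, -0.025]
ft_force: [0.2, 1.1, -1.9]
width: 13.5
```

Run:
```python
from h import *
p,R,o=pose(); print(S(p).round(1),np.round(paramsB(R),1),o["ft_force"],o["clock"],o["width"])
for n in ("wrist","scene"):
    c=cam(n); save(c,n+"6.png"); P,u,v=cloud(c); L=np.array([S(q) for q in P]);
    for k in "relay terminal inductor shield connector".split():
        for t in models.trace(n,k)[:2]:
            m=t["region"][v,u]; print(n,k,round(t["confidence"],2),np.round(t["box"]),np.median(L[m],0).round() if m.sum() else "")
a=cv2.resize(cv2.imread("pics/wrist6.png")[100:300,240:480],(480,400),interpolation=cv2.INTER_CUBIC); b=cv2.resize(cv2.imread("pics/scene6.png")[190:260,225:285],(320,373),interpolation=cv2.INTER_CUBIC)
b=cv2.copyMakeBorder(b,0,27,0,0,cv2.BORDER_CONSTANT); cv2.imwrite("pics/m6.png",np.hstack([a,b]))
plan([(S2W(-210,-70,225),8.3,35.4,1,.045)])
```

```text
[ -76.9 -126.9  213.9] [ 8.4 35.3] [ 0.20120447  1.06332673 -1.90909055] 12.5 13.47198950860131
wrist inductor 0.24 [ 87. 251. 107.  90.] [-38. 176.   4.]
wrist connector 0.7 [338. 201.  10.  19.] [  31. -145.   17.]
from [ 594.2 -184.   211.4] 8.3 35.1
[[-0.0251,-0.0144,-0.0217],[-0.5,0.1,-0.0],1],
[[-0.0251,-0.0142,-0.0219],[0.0,0.1,-0.0],1],
[[-0.0251,-0.0142,-0.0219],[0.0,0.1,-0.0],1],
[[-0.025,-0.0142,-0.0219],[0.0,0.1,-0.0],1],
-- 4
```

View pics/m6.png

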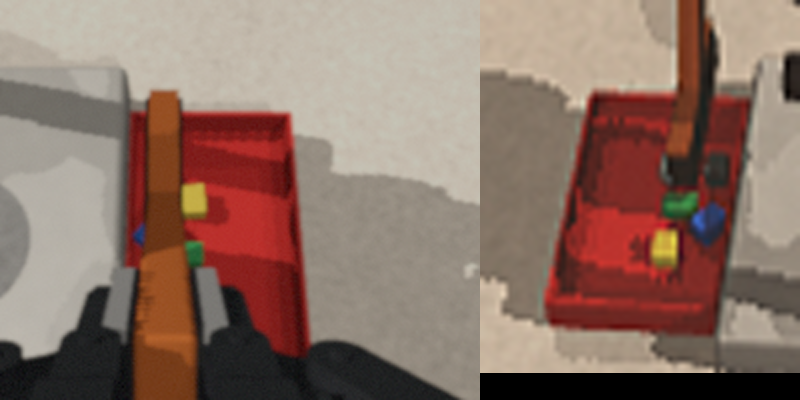

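Emit:
{"method": "servo_tool", "body": {
  "moves": [
    [[-0.025,-0.0144,-0.022],[-0.2,0,0],1],
    [[-0.025,-0.0142,-0.022],[0,0,0],1],
    [[-0.025,-0.0142,-0.022],[0,0,0],1],
    [[-0.025,-0.0142,-0.022],[0,0.1,0],1]
  ]
}}

```text
clock: 13.6
tcp_pos: [452.6, -146.6, 225.4]
orientation: [0.951, 0.07, 0.301, -0.024]
ft_force: [0.8, -0.2, -1.6]
width: 13.3
```

Run:
```python
from h import *
p,R,o=pose(); print(S(p).round(1),o["width"],o["clock"])
plan([((402.8,316.6,205),58.9,35.4,1,.045)])
```

```text
[-212.3  -69.5  225.4] 13.346849897842326 13.6
from [ 452.6 -146.6  225.4] 8.3 35.2
[[0.0003,-0.0423,0.0027],[2.3,0.0,-3.8],1],
[[0.003,-0.0421,0.0044],[2.6,0.0,-3.8],1],
[[0.0058,-0.0415,0.0063],[2.7,0.0,-3.8],1],
[[0.0085,-0.0407,0.0082],[2.7,0.0,-3.8],1],
[[0.0111,-0.0397,0.0101],[2.7,0.0,-3.8],1],
[[0.0136,-0.0383,0.0119],[2.7,0.0,-3.8],1],
[[0.0161,-0.0368,0.0137],[2.7,0.0,-3.8],1],
[[0.0184,-0.035,0.0153],[2.7,0.0,-3.8],1],
[[0.0207,-0.0329,0.0169],[2.7,0.0,-3.7],1],
[[0.0227,-0.0307,0.0184],[2.7,0.0,-3.7],1],
[[0.0247,-0.0282,0.0198],[2.7,0.0,-3.7],1],
-- 11
```

Emit:
{"method": "servo_tool", "body": {
  "moves": [
    [[0.0003,-0.0423,0.0027],[2.6,0,-3.8],1],
    [[0.003,-0.042,0.0044],[2.6,0,-3.8],1],
    [[0.0058,-0.0415,0.0063],[2.7,0,-3.8],1],
    [[0.0085,-0.0407,0.008],[2.7,0,-3.8],1],
    [[0.011,-0.0397,0.01],[2.7,0,-3.8],1]
  ]
}}

```text
clock: 14.22
tcp_pos: [426.7, 66.1, 218.3]
orientation: [0.916, 0.262, 0.293, -0.082]
ft_force: [0.4, -0.4, -0.9]
width: 13.3
```

Emit:
{"method": "servo_tool", "body": {
  "moves": [
    [[0.0136,-0.0383,0.012],[2.7,0,-3.8],1],
    [[0.016,-0.0368,0.0137],[2.7,0,-3.8],1],
    [[0.0184,-0.035,0.0153],[2.7,0,-3.8],1],
    [[0.0207,-0.033,0.017],[2.7,0,-3.7],1],
    [[0.0227,-0.0307,0.0184],[2.7,0,-3.7],1]
  ]
}}

```text
clock: 14.85
tcp_pos: [399.0, 282.9, 209.7]
orientation: [0.842, 0.446, 0.271, -0.139]
ft_force: [1.3, -1.0, -1.8]
width: 13.0
```

Run:
```python
from h import *
p,R,o=pose(); print(o["width"],o["clock"])
plan([((402.8,316.6,190),58.9,35.4,1,.045)])
```

```text
12.974559428037837 14.85
from [399.  282.9 209.7] 56.0 35.5
[[0.0131,-0.016,0.0334],[2.2,-0.1,-2.4],1],
-- 1
```

Emit:
{"method": "servo_tool", "body": {
  "moves": [
    [[0.015,-0.016,0.028],[1.8,0,-2.4],1],
    [[0,0,0],[0,0,0],1]
  ]
}}

```text
clock: 15.1
tcp_pos: [400.8, 318.6, 195.3]
orientation: [0.828, 0.47, 0.267, -0.148]
ft_force: [0.0, 0.5, -3.6]
width: 13.1
```

Run:
```python
from h import *
p,R,o=pose(); print(o["width"],o["clock"])
plan([((402.8,316.6,150),58.9,35.4,1,.025),((402.8,316.6,135),58.9,35.4,1,.025)])
```

```text
13.075899936998967 15.1
from [400.8 318.6 195.3] 59.3 35.5
[[-0.0135,0.0013,0.0182],[0.3,-0.1,0.2],1],
[[-0.0134,0.0014,0.0182],[-0.1,-0.0,0.2],1],
-- 2
[[-0.0087,0.0,0.0122],[0.0,0.0,0.0],1],
-- 1
```

Emit:
{"method": "servo_tool", "body": {
  "moves": [
    [[-0.0135,0.0013,0.0182],[0,0,0.2],1],
    [[-0.0134,0.0014,0.0182],[0,0,0.2],1],
    [[0,0,0],[0,0,0],1]
  ]
}}

```text
clock: 15.48
tcp_pos: [404.0, 315.8, 151.2]
orientation: [0.83, 0.467, 0.268, -0.148]
ft_force: [-0.6, 0.4, -0.9]
width: 13.3
```

Run:
```python
from h import *
p,R,o=pose(); print(o["width"],o["clock"],o["ft_force"])
plan([((402.8,316.6,124.5),58.9,35.4,1,.015)])
a=np.radians(58.7)
for n in ("top","scene","wrist"):
    c=cam(n); P,u,v=cloud(c); I=c["image"][v,u].astype(int); d=P[:,:2]-[435.8,374.2]; x=d@[np.cos(a),np.sin(a)];y=d@[-np.sin(a),np.cos(a)]
    g=(abs(x)<95)&(abs(y)<45)
    for nm,k in (("rest",g&(P[:,2]>10)&(P[:,2]<20)),("foot",g&(P[:,2]>48)&(P[:,2]<65)&(x>0)),("footside",g&(P[:,2]>25)&(P[:,2]<65)&(x>0))):
        if k.sum()>8: print(n,nm,k.sum(),"x",np.percentile(x[k],[1,99]).round(1),"y",np.percentile(y[k],[1,99]).round(1),"z",np.percentile(P[k][:,2],[1,50,99]).round(1))
```

```text
13.345672344044464 15.475 [-0.55652182  0.38757325 -0.87025985]
from [404.  315.8 151.2] 58.8 35.6
[[-0.0077,-0.0008,0.0109],[0.3,-0.1,-0.0],1],
[[-0.0077,-0.0007,0.0109],[0.0,-0.1,-0.0],1],
-- 2
top rest 125 x [-34.   66.3] y [-20.   22.1] z [10.3 15.  19.5]
top foot 47 x [ 0.9 54.6] y [-11.7   6.4] z [49.9 62.2 64.9]
top footside 58 x [ 1.1 54.4] y [-11.7   6.4] z [35.  60.5 64.9]
scene rest 97 x [-69.   65.5] y [-25.6  16.6] z [10.1 14.5 19.5]
scene foot 49 x [ 2.5 54.1] y [-19.1  -3.4] z [48.7 58.8 64.9]
scene footside 89 x [ 2.1 54.1] y [-19.   -0.2] z [34.  50.6 64.9]
wrist rest 690 x [-14.2  67.9] y [-21.5  20.2] z [10.6 16.1 17.8]
wrist foot 23 x [ 2.1 53.9] y [-14.1   3.8] z [63.7 64.8 65. ]
wrist footside 23 x [ 2.1 53.9] y [-14.1   3.8] z [63.7 64.8 65. ]
```

Emit:
{"method": "servo_tool", "body": {
  "moves": [
    [[-0.005,-0.004,0.007],[0,0,0],1],
    [[0,0,0],[0,0,0],1]
  ]
}}

```text
clock: 15.88
tcp_pos: [403.2, 319.0, 148.0]
orientation: [0.828, 0.467, 0.273, -0.147]
ft_force: [0.3, 0.8, -2.5]
width: 13.6
```

```bash
cat > chk.py <<'E'
from h import *
p,R,o=pose(); print(p.round(1),np.round(paramsB(R),1),o["width"],o["clock"],o["ft_force"])
a=np.radians(58.7); zt=p[2]-118.9+30
for n in ("top","wrist"):
    c=cam(n); P,u,v=cloud(c); I=c["image"][v,u].astype(int); d=P[:,:2]-[435.8,374.2]; x=d@[np.cos(a),np.sin(a)];y=d@[-np.sin(a),np.cos(a)]
    g=(abs(x)<95)&(abs(y)<45)
    for nm,k in (("rest",g&(P[:,2]>10)&(P[:,2]<20)),("foot",g&(abs(P[:,2]-zt-2)<7)&(x>0))):
        if k.sum()>8: print(n,nm,k.sum(),"x",np.percentile(x[k],[1,99]).round(1),"y",np.percentile(y[k],[1,99]).round(1),"z",np.percentile(P[k][:,2],[1,50,99]).round(1))
E
python3 chk.py
```

```text
[403.2 319.  148. ] [59.1 36.1] 13.593663591523926 15.875 [ 0.26934582  0.84512034 -2.48127449]
top rest 123 x [-31.8  66.3] y [-19.8  21.7] z [10.  15.3 19. ]
top foot 113 x [ 2.5 56.4] y [-9.5  8.3] z [55.8 63.9 67.9]
wrist rest 719 x [-13.4  67.3] y [-21.4  20.2] z [10.6 16.1 17.9]
wrist foot 935 x [ 3.3 58.6] y [-11.5   6.1] z [59.8 66.9 68. ]
```

Run:
```python
from h import *
plan([((399.9,316.9,136),58.8,35.4,1,.02)])
```

```text
from [404.  319.2 149.1] 59.1 36.2
[[-0.0111,-0.0025,0.0081],[0.7,-0.8,0.2],1],
-- 1
```

Emit:
{"method": "servo_tool", "body": {
  "moves": [
    [[-0.011,-0.0025,0.008],[0.3,-0.8,0.2],1],
    [[0,0,0],[0,0,0],1]
  ]
}}

```text
clock: 16.23
tcp_pos: [399.5, 316.7, 135.3]
orientation: [0.83, 0.467, 0.266, -0.146]
ft_force: [-0.0, 1.0, -1.8]
width: 13.5
```

```bash
python3 chk.py
python3 - <<'E'
from h import *
plan([((399.9,316.9,125),58.8,35.4,1,.02)])
E
```

```text
[399.5 316.7 135.3] [58.8 35.4] 13.541848810221678 16.225 [-0.03383325  0.97561609 -1.80037798]
top rest 138 x [-40.8  67.2] y [-19.7  21.5] z [10.4 15.1 19.7]
top foot 116 x [ 1.2 51.5] y [-6.9 10.6] z [41.8 50.1 54.2]
wrist rest 881 x [-22.1  68.1] y [-21.4  20.2] z [10.6 16.2 18. ]
wrist foot 963 x [ 1.4 53.5] y [-9.   8.5] z [46.1 53.3 54.9]
from [400.6 317.1 137. ] 58.9 35.5
[[-0.0074,-0.0005,0.0095],[0.5,-0.1,0.1],1],
-- 1
```

Emit:
{"method": "servo_tool", "body": {
  "moves": [
    [[-0.0028,0.0005,0.0055],[0,0,0],1],
    [[-0.003,0,0.005],[0,0,0],1],
    [[0,0,0],[0,0,0],1]
  ]
}}

```text
clock: 16.7
tcp_pos: [402.2, 318.2, 124.6]
orientation: [0.83, 0.467, 0.268, -0.146]
ft_force: [-0.1, -0.1, -2.1]
width: 13.2
```

```bash
python3 chk.py
```

```text
[402.2 318.2 124.6] [58.9 35.6] 13.227103031633028 16.7 [-0.08933287 -0.1115817  -2.12752771]
top rest 157 x [-39.8  66.9] y [-19.7  22. ] z [10.3 14.7 19.8]
top foot 116 x [ 1.7 54.1] y [-9.1  8.6] z [31.3 39.2 44.5]
wrist rest 939 x [-22.6  67.1] y [-21.5  20.2] z [11.  16.1 17.8]
wrist foot 976 x [ 2.6 56. ] y [-10.5   7.1] z [34.9 41.9 43.4]
```

Emit:
{"method": "servo_tool", "body": {
  "moves": [
    [[-0.0008,0,0.0012],[0,0,0],1],
    [[-0.0006,0,0.0008],[0,0,0],1]
  ]
}}

```text
clock: 17.05
tcp_pos: [403.1, 318.6, 124.1]
orientation: [0.83, 0.467, 0.269, -0.146]
ft_force: [-1.7, -2.1, 3.3]
width: 13.2
```

```bash
python3 chk.py
```

```text
[403.1 318.6 124.1] [58.9 35.7] 13.240398115255203 17.05 [-1.73051651 -2.13165583  3.33749239]
top rest 163 x [-37.1  67.7] y [-19.9  21.9] z [10.1 14.4 19.4]
top foot 114 x [ 2.1 54.7] y [-9.5  8.2] z [30.8 38.7 43.9]
wrist rest 962 x [-21.6  67.7] y [-21.4  20.3] z [10.4 16.1 17.7]
wrist foot 978 x [ 2.9 56.9] y [-10.8   6.6] z [34.2 41.3 43. ]
```

Emit:
{"method": "servo_tool", "body": {
  "moves": [
    [[0,0,0],[0,0,0],0.7],
    [[0,0,0],[0,0,0],0.4],
    [[0,0,0],[0,0,0],0],
    [[0,0,0],[0,0,0],0],
    [[0,0,0],[0,0,0],0]
  ]
}}

```text
clock: 17.77
tcp_pos: [403.7, 318.8, 124.5]
orientation: [0.829, 0.467, 0.27, -0.146]
ft_force: [-0.9, 0.1, -0.4]
width: 85.6
```

```bash
python3 chk.py
python3 - <<'E'
from h import *
p,R,o=pose(); plan([(p+[-58,-95,140],58.8,35.4,0,.035)])
E
```

```text
[403.7 318.8 124.5] [58.9 35.8] 85.58982632730456 17.775 [-0.90893772  0.06114977 -0.43569103]
top rest 165 x [-47.   66.9] y [-20.   21.8] z [10.2 14.6 19.6]
top foot 118 x [ 1.8 55.9] y [-10.   8.] z [31.7 39.6 44.2]
wrist rest 1454 x [-66.1  67.2] y [-21.4  20.3] z [10.8 16.1 17.8]
wrist foot 977 x [ 2.9 56.5] y [-11.3   6.1] z [34.3 41.3 43. ]
from [403.7 318.7 124.6] 58.9 35.8
[[-0.0014,0.0003,-0.0298],[0.7,-0.1,0.0],0],
[[-0.0014,-0.0001,-0.0298],[-0.0,-0.1,0.0],0],
[[-0.0015,-0.0001,-0.0298],[-0.0,-0.1,0.0],0],
[[-0.0015,-0.0001,-0.0298],[-0.0,-0.1,0.0],0],
[[-0.0015,-0.0001,-0.0298],[-0.0,-0.1,0.0],0],
[[-0.0016,-0.0001,-0.0298],[-0.0,-0.1,0.0],0],
-- 6
```

Standing; withdraw along the handle.

Emit:
{"method": "servo_tool", "body": {
  "moves": [
    [[0,0,-0.02],[0,0,0],0],
    [[0,0,-0.03],[0,0,0],0],
    [[0,0,-0.03],[0,0,0],0],
    [[0,0,-0.03],[0,0,0],0],
    [[0,0,-0.03],[0,0,0],0]
  ]
}}

```text
clock: 18.5
tcp_pos: [357.3, 248.0, 238.0]
orientation: [0.83, 0.467, 0.267, -0.147]
ft_force: [0.4, 1.0, -0.9]
width: 85.3
```

```bash
python3 chk.py
python3 - <<'E'
from h import *
for n in ("top","scene"):
    c=cam(n); save(c,n+"9.png"); P,u,v=cloud(c); I=c["image"][v,u].astype(int); sw=(P[:,0]>330)&(P[:,0]<520)&(P[:,1]>270)&(P[:,1]<460)
    def rect(m,nm):
        if m.sum()<15: return print(n,nm,m.sum())
        (cx,cy),(w,h),an=cv2.minAreaRect(P[m][:,:2].astype(np.float32)); print(n,nm,m.sum(),"c",round(cx,1),round(cy,1),"wh",round(w),round(h),"ang",round(an,1),"z",np.median(P[m][:,2]).round(1))
    rect(sw&(P[:,2]>10)&(P[:,2]<21),"rest");rect(sw&(P[:,2]>25)&(P[:,2]<36),"foot");rect(sw&(I[:,0]>I[:,2]*1.6)&(P[:,2]>40),"handle")
a=cv2.resize(cv2.imread("pics/top9.png")[80:300,160:460],(540,396),interpolation=cv2.INTER_CUBIC); b=cv2.resize(cv2.imread("pics/scene9.png")[200:270,220:280],(255,297),interpolation=cv2.INTER_CUBIC)
b=cv2.copyMakeBorder(b,0,99,0,0,cv2.BORDER_CONSTANT); cv2.imwrite("pics/m9.png",np.hstack([a,b]))
for k in ("flux_jar","spirit_bottle","screwdriver"):
    c=0
    t=models.trace("top",k); print(k,np.round(t[0]["box"]) if t else None)
E
```

```text
[357.3 248.  238. ] [58.9 35.5] 85.32518512681213 18.5 [ 0.41135221  0.95237681 -0.89313454]
top rest 195 x [-68.1  67.3] y [-19.9  22.2] z [10.2 14.8 19.7]
wrist rest 734 x [-67.   67.6] y [-21.7  19.8] z [10.3 16.1 18. ]
top rest 205 c 435.0 374.7 wh 136 42 ang 58.5 z 14.7
top foot 54 c 440.8 372.8 wh 110 27 ang 57.5 z 32.9
top handle 234 c 426.9 358.2 wh 147 15 ang 58.6 z 93.4
scene rest 142 c 438.7 370.9 wh 135 46 ang 59.0 z 15.7
scene foot 66 c 445.4 369.5 wh 107 16 ang 60.6 z 30.2
scene handle 237 c 430.7 356.9 wh 144 20 ang 57.1 z 81.2
flux_jar [316. 148.   5.   7.]
spirit_bottle [430. 251.  24.  16.]
screwdriver [324. 266.  58.   8.]
```

View pics/m9.png

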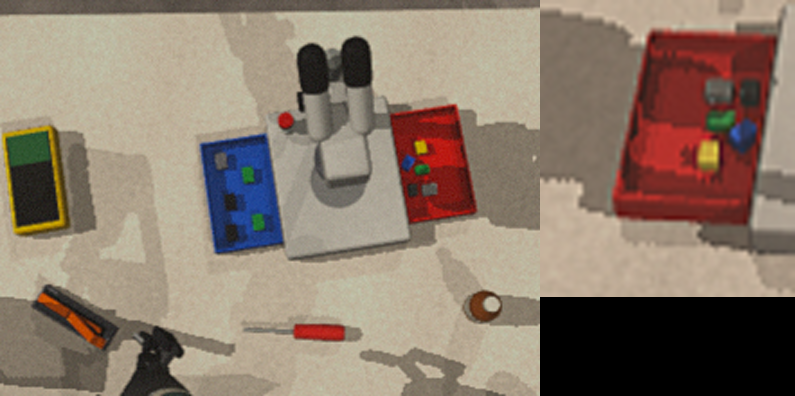

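```bash
python3 -c "
from h import *
order.close_job(); print(r.get_obs()['clock'])"
```

```text
the job is handed in; nothing more can be done
the job is handed in; nothing more can be done
```

The job is done and handed in at about 18.7 s of the 43 s limit. I took the sweeper from its rest, swept the five parts off the stage into the red tray in one pass, and stood the sweeper back in its rest. The gripper was then opened and pulled clear.

**Parts:** The last pictures show the stage empty and all five parts in the red tray. The relay may be leaning against the tray's stage-side wall.

**Sweeper:** The top camera shows it upright in the rest. Its handle is about 2 mm from where it started and turned by no more than about 0.1°. One reading disagreed: fitting the outline of the foot gave a noisy width (27 mm instead of 18) and a centre about 6 mm off. I put this down to rest or handle pixels mixed in, because the handle and rest fits agree.

**Rest of the scene:** The jar, bottle, screwdriver and multimeter look unmoved. The spool was not checked, but the arm never went near it. I saw no sign of contact with the microscope head. The wrist force read at most about 4.5 N, at the end of each move.

**Joint limit:** Early on, in the first viewing pose, the last joint sat at its range limit (-2.57 as read). The servo held it there, and I used the opposite wrist orientation for everything after.

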